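Release the latched key of the bench switch box

ROBOT

A 6-joint arm with a two-finger parallel gripper is mounted at the origin on the work surface. World frame = base frame: x ahead of the robot, y to its left, z up, the work surface at z = 0. Lengths are in mm, angles in rad, forces in N, time in s.
With the tool pointing down it reaches from about 275 to 1000 mm from the base axis. Payload 8.4 kg.
Tool frame: the origin (TCP) lies midway between the tips of the shut fingers; the grasp point (between the pads) lies 19 mm behind it; z points along the fingers, y is the line along which they close (so a half turn about z gives the same grasp; the last joint's range is limited). The gripper opens to 85 mm and grips with 20 to 120 N. Pads are 22 mm wide; open, the fingers measure 114 mm over their backs; the gripper's body (76 mm by 85 mm) begins 54 mm behind the grasp point. The pads swing forward as they close: fully open they stand 13 mm farther back than shut.
Start: joints at [-1.204, 0.353, 1.633, -0, 1.155, -0.002], TCP at [225.309, -582.978, 231.281] pointing down, gripper open.
Joint ranges: [-2.63, 2.63], [-0.92, 2.1], [0.06, 2.66], [-1.3, 4.44], [0, 2.69], [-3.02, 3.02]. Speed limits (rad/s): [2.22, 2.22, 2.79, 3.14, 3.14, 3.14].

INTERFACE

Orientations are given as [roll, pitch, yaw] about the fixed x, y, z axes, in that order (R = Rz(yaw) Ry(pitch) Rx(roll)).
In Python, from rig import monitor, imaging, r gives the robot as it stands.
- The arm moves only by the tool drive_tool, never from a script. Its argument "plan" is a list of rows, each an object of numbers: "x", "y", "z": the shift along the tool's x, y, z in units of 50 mm (1.0 is 50 mm); "ax", "ay", "az": the turn, a rotation vector about the tool's x, y, z in units of 6 degrees (1.0 is 6 degrees); "hand": the finger opening in mm, from 0 to 85.4. In form: [{"x": .., "y": .., "z": .., "ax": .., "ay": .., "az": .., "hand": ..}, ...]. A call has 1 to 8 rows; each row is the pose to reach, as a shift and turn from the pose commanded when the call began, along the tool's axes at that moment; what a row does not reach only later rows make up. A row lasts 1/10 s, in which the tool goes at most 50 mm and 8.59 degrees, less where a joint would pass 70% of its speed; a pose out of reach is approached as far as the arm can. A call with a gripper value outside its range is refused whole. The fingers move at their own pace and stop on an object; "grip_force" is the grip in N (left out, the last holds). Time passes only in rows, so rows that repeat a pose let the fingers close. It gives the time, the measured TCP pose, the force, the opening and the grip force at its end, in the units of the state.
- monitor.sense(): the state, without advancing time (a new reading comes with each control period).
- imaging.grab_frame(name): name is "scene" or "side" or "wrist"; returns the picture (420x560x3 uint8, red, green, blue); there is no depth.
- imaging.camera_info(name): a dict with "mtx" (3x3 intrinsics, pixels), "R" (3x3) and "t" (3): a world point X has camera coordinates R X + t. Camera axes: x right, y down, z forward; pixel columns grow to the right and rows downward; lengths in mm; the calibration is good to about 2 mm. A picture is of the moment at which its call begins: read the wrist's pose just before it. camera_info takes no time and is no camera call; for the wrist camera it gives the pose at the moment of the call.
- r.sign_off(): hands the job in; it is judged then, once.
The state is a dict: "clock": time; "qpos": joint angles; "qvel": joint speeds; "joint_efforts": joint torques, N m; "eef_pos": TCP position; "tcp_rot": TCP orientation; "contact_force": force on the tool from outside, world axes, zero at the start; "wrist_torque": the same for the moment, N m; "opening": opening from 0.0 (shut) to 1.0 (fully open); "grasp_force": force on a finger pad.
Only numpy, scipy, OpenCV 4.12 (cv2) and the standard library are available. Lean on these libraries where they do the work, as an engineer would, in place of code of your own. Each camera call takes 0.05 s, during which the arm holds its last target. There are 200 camera calls.

TASK

One of the four identical keys on the grey switch box has been left latched down. With the fingertips, tap each key lightly in turn from the robot's left to its right, not pushing any free key to the bottom and not yet releasing the latched one; then go back and press the latched key right down so that it lets go and springs up. Move clear of the keys, and do not shift or lift the things standing on and around the box.

Things in the scene. Friction and masses are not known exactly. Their poses are not given: they have to be found in the camera images.
- switch_box: grey four-gang switch box fixed to the bench, 130 (its x) x 240 (its y) x 50 mm tall; origin at the centre of its underside, z up, x away from the robot, y along the key row towards the robot's left. On its flat top are four identical grey keys in one row along its y, 20 mm in front of (-x) the middle, at y = +67.5, +22.5, -22.5 and -67.5 mm. Which of the four places holds the latched key changes from start to start.
- switch_a: the mount of one key; origin at the middle of the key's hole, level with the box's top (50 mm above the table), axes as the box's. Does not move
- switch_b: the mount of one key; origin at the middle of the key's hole, level with the box's top (50 mm above the table), axes as the box's. Does not move
- switch_c: the mount of one key; origin at the middle of the key's hole, level with the box's top (50 mm above the table), axes as the box's. Does not move
- switch_d: the mount of one key; origin at the middle of the key's hole, level with the box's top (50 mm above the table), axes as the box's. Does not move
- top_a (a point): centre of the top face of the key in mount switch_a: a rounded oblong cap 34 (box's x) x 26 mm (box's y). Free, its top is 16 mm above the box's top; it goes down as the key is pushed. 19 mm lie between neighbouring caps
- top_b (a point): centre of the top face of the key in mount switch_b: a rounded oblong cap 34 (box's x) x 26 mm (box's y). Free, its top is 16 mm above the box's top; it goes down as the key is pushed. 19 mm lie between neighbouring caps
- top_c (a point): centre of the top face of the key in mount switch_c: a rounded oblong cap 34 (box's x) x 26 mm (box's y). Free, its top is 16 mm above the box's top; it goes down as the key is pushed. 19 mm lie between neighbouring caps
- top_d (a point): centre of the top face of the key in mount switch_d: a rounded oblong cap 34 (box's x) x 26 mm (box's y). Free, its top is 16 mm above the box's top; it goes down as the key is pushed. 19 mm lie between neighbouring caps
- key_a (a joint): how far that key is down, in m: 0 = fully up, 0.010 = bottom of its travel. A free key springs back by itself; it begins to yield at about 1.2 N and needs 0.4 N more per mm, about 5 N at the firm stop at the bottom. The one latched key is held about 4 mm down: it stays quite still under a push lighter than about 2.5 N, and lets go when pushed about 3 mm deeper (about 4.5 N); push it to the bottom, let go, and it springs fully up and stays free
- key_b (a joint): how far that key is down, in m: 0 = fully up, 0.010 = bottom of its travel. A free key springs back by itself; it begins to yield at about 1.2 N and needs 0.4 N more per mm, about 5 N at the firm stop at the bottom. The one latched key is held about 4 mm down: it stays quite still under a push lighter than about 2.5 N, and lets go when pushed about 3 mm deeper (about 4.5 N); push it to the bottom, let go, and it springs fully up and stays free
- key_c (a joint): how far that key is down, in m: 0 = fully up, 0.010 = bottom of its travel. A free key springs back by itself; it begins to yield at about 1.2 N and needs 0.4 N more per mm, about 5 N at the firm stop at the bottom. The one latched key is held about 4 mm down: it stays quite still under a push lighter than about 2.5 N, and lets go when pushed about 3 mm deeper (about 4.5 N); push it to the bottom, let go, and it springs fully up and stays free
- key_d (a joint): how far that key is down, in m: 0 = fully up, 0.010 = bottom of its travel. A free key springs back by itself; it begins to yield at about 1.2 N and needs 0.4 N more per mm, about 5 N at the firm stop at the bottom. The one latched key is held about 4 mm down: it stays quite still under a push lighter than about 2.5 N, and lets go when pushed about 3 mm deeper (about 4.5 N); push it to the bottom, let go, and it springs fully up and stays free
- ferrule: loose brass ferrule, a tube 26 mm across and 28 mm tall, standing on the rear of the switch box's top, origin at its foot. To be left alone
- finial: loose small turned wooden finial, 26 mm across and 37 mm tall, standing on the rear of the switch box's top, origin at its foot. To be left alone
- tin: loose blue open tin, 68 mm across and 85 mm tall, on the table at the box's left end, origin at its foot. To be left alone
- sanding_block: loose wooden sanding block 110 x 62 x 30 mm on the table at the box's right end, origin at its underside. To be left alone
- stick_blank: loose square wooden stick 14 x 260 x 14 mm lying in front of the box, origin at the centre of its underside. To be left alone
- glue: loose white glue bottle 44 mm across, 85 mm tall, behind the box, origin at its foot. To be left alone
- oilstone: loose grey oilstone 50 x 110 x 24 mm behind the box, origin at its underside. To be left alone

How it is judged (in metres and radians):
On the way, in this order (a step that is already met when the one before it is completed fails the run):
1. the leftmost key, as the robot sees the row, is touched with the fingers (((contact force between the fingers and switch_a above 0.4 N and y of switch_a in the frame of switch_box between 0.0475 and 0.0875 m) or (contact force between the fingers and switch_b above 0.4 N and y of switch_b in the frame of switch_box between 0.0475 and 0.0875 m) or (contact force between the fingers and switch_c above 0.4 N and y of switch_c in the frame of switch_box between 0.0475 and 0.0875 m) or (contact force between the fingers and switch_d above 0.4 N and y of switch_d in the frame of switch_box between 0.0475 and 0.0875 m))), for 0.04 s.
2. the second key, as the robot sees the row, is touched with the fingers (((contact force between the fingers and switch_a above 0.4 N and y of switch_a in the frame of switch_box between 0.0025 and 0.0425 m) or (contact force between the fingers and switch_b above 0.4 N and y of switch_b in the frame of switch_box between 0.0025 and 0.0425 m) or (contact force between the fingers and switch_c above 0.4 N and y of switch_c in the frame of switch_box between 0.0025 and 0.0425 m) or (contact force between the fingers and switch_d above 0.4 N and y of switch_d in the frame of switch_box between 0.0025 and 0.0425 m))), for 0.04 s.
3. the third key, as the robot sees the row, is touched with the fingers (((contact force between the fingers and switch_a above 0.4 N and y of switch_a in the frame of switch_box between -0.0425 and -0.0025 m) or (contact force between the fingers and switch_b above 0.4 N and y of switch_b in the frame of switch_box between -0.0425 and -0.0025 m) or (contact force between the fingers and switch_c above 0.4 N and y of switch_c in the frame of switch_box between -0.0425 and -0.0025 m) or (contact force between the fingers and switch_d above 0.4 N and y of switch_d in the frame of switch_box between -0.0425 and -0.0025 m))), for 0.04 s.
4. the rightmost key, as the robot sees the row, is touched with the fingers (((contact force between the fingers and switch_a above 0.4 N and y of switch_a in the frame of switch_box between -0.0875 and -0.0475 m) or (contact force between the fingers and switch_b above 0.4 N and y of switch_b in the frame of switch_box between -0.0875 and -0.0475 m) or (contact force between the fingers and switch_c above 0.4 N and y of switch_c in the frame of switch_box between -0.0875 and -0.0475 m) or (contact force between the fingers and switch_d above 0.4 N and y of switch_d in the frame of switch_box between -0.0875 and -0.0475 m))), for 0.04 s.
5. the key that was latched has been pressed and has sprung fully up (less than 1.5 mm down) (value of joint key_c below 0.0015 m), for 0.2 s.
At the end, for the whole second after the job is handed in: all four keys stand fully up (each less than 1.5 mm down), and each bystander is within 12 mm of where it began (value of joint each of key_a, key_b, key_c, key_d below 0.0015 m and distance of each of ferrule, finial, tin, sanding_block, stick_blank, glue, oilstone from where it was at the start of the episode below 0.012 m); the robot touches nothing.
It fails at once if a free key is pushed to the bottom: more than 9 of its 10 mm down (value of joint any of key_a, key_b, key_d above 0.009 m).
It fails at once if a thing on or around the box is shifted by more than 12 mm, or lifted (distance of any of ferrule, finial, tin, sanding_block, stick_blank, glue, oilstone from where it was at the start of the episode above 0.012 m).
It also fails if it takes over 45 s, if anything falls off the work surface, if the arm or the gripper's body presses on something with over 40 N, if the wrist force passes 120 N, or if a joint passes its speed limit or range.

## Working session

There is one attempt and no reset: what is moved stays moved. The work goes in short steps, Python scripts to look and compute and a tool call to move; the robot and the scene stay as the last step left them, time stands still between calls to the robot, and variables do not carry over. Pictures are saved under pics/ and viewed, at most 10 in all, crops included, and the job is handed in when it is done.

Besides the shell and the picture viewer there is one more tool, called after "Request:" by a JSON object that holds its "api" and its "payload", one argument or row to a line. drive_tool: Moves the arm, as the interface text tells. Its arguments: {"type":"object","properties":{"plan":{"type":"array","items":{"type":"object","properties":{"x":{"type":"number"},"y":{"type":"number"},"z":{"type":"number"},"ax":{"type":"number"},"ay":{"type":"number"},"az":{"type":"number"},"hand":{"type":"number"}}}},"grip_force":{"type":"number"}},"required":["plan"]}

```bash
mkdir -p pics; python3 - <<'E'
from rig import monitor, imaging, r
import cv2,numpy as np
for n in("scene","side"):
    cv2.imwrite(f"pics/{n}0.png",imaging.grab_frame(n)[:,:,::-1])
    c=imaging.camera_info(n); print(n,np.round(c["mtx"],1).tolist(),(-c["R"].T@c["t"]).round().tolist())
s=monitor.sense();print({k:np.round(s[k],3).tolist() for k in s})
E
```

```text
scene [[383.8, 0.0, 283.2], [0.0, 383.8, 216.5], [0.0, 0.0, 1.0]] [1073.0, 360.0, 698.0]
side [[442.2, 0.0, 284.8], [0.0, 442.2, 207.8], [0.0, 0.0, 1.0]] [82.0, 499.0, 521.0]
{'clock': 0.1, 'qpos': [-1.204, 0.354, 1.634, -0.0, 1.155, -0.002], 'qvel': [-0.0, -0.001, -0.003, 0.001, 0.0, 0.001], 'joint_efforts': [-0.001, -60.636, -34.282, -0.0, 0.004, 0.0], 'eef_pos': [225.154, -582.558, 230.627], 'tcp_rot': [-3.14, 0.0, 0.369], 'contact_force': [-0.204, -0.346, 0.205], 'wrist_torque': [-0.037, -0.019, 0.032], 'grasp_force': 0.0, 'opening': 1.003}
```

View pics/scene0.png

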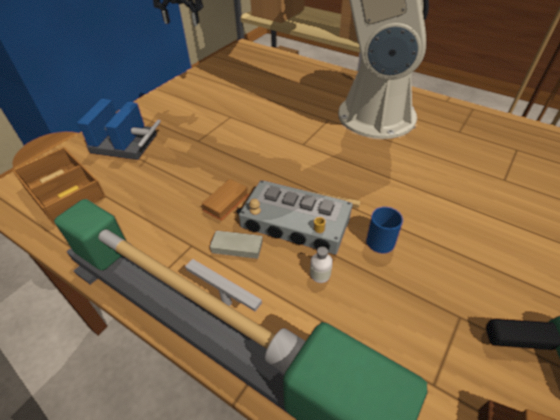

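View pics/side0.png

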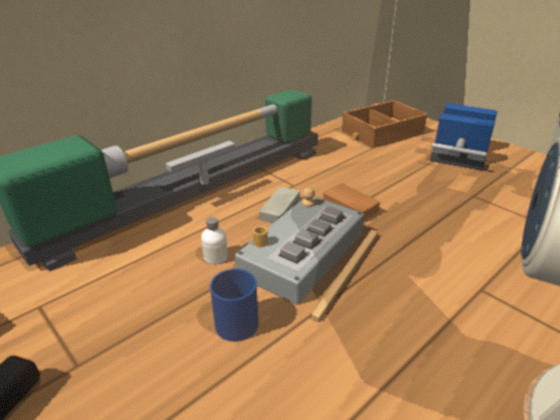

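The scene view shows the box at about (297,215) with the tin on its left at (384,230). The side view shows the four keys from (292,252) to (332,215). I'll enlarge both.

```bash
python3 - <<'E'
import cv2,numpy as np
a=cv2.imread("pics/scene0.png")[175:255,230:363];b=cv2.imread("pics/side0.png")[185:300,230:390]
a=cv2.resize(a,None,fx=3,fy=3,interpolation=2);b=cv2.resize(b,None,fx=5,fy=5,interpolation=2)[:575]
cv2.imwrite("pics/cs.png",b); cv2.imwrite("pics/ca.png",cv2.resize(a,None,fx=2,fy=2,interpolation=2))
E
```

```text
(no output)
```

View pics/cs.png

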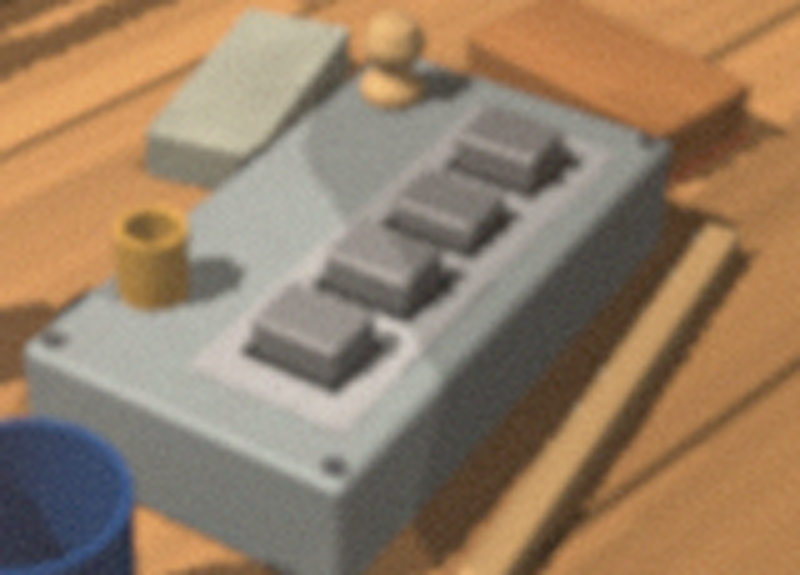

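View pics/ca.png

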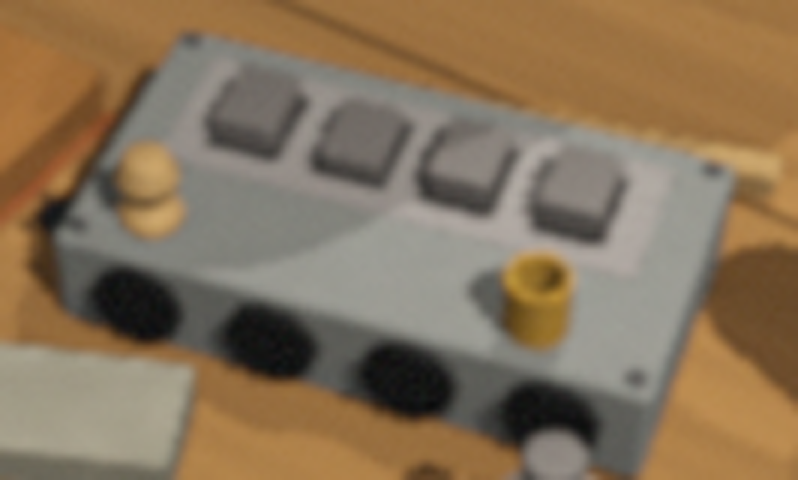

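The crops show the box's top corners. In the side crop, front-left is (338,493), rear-left (28,345) and front-right (668,148). In the scene crop, front-left is (738,172), front-right (188,35), rear-right (55,245) and rear-left (645,408). The second key from the right looks lowest. Next I'll fit the box pose.

```bash
cat > h.py <<'E'
import numpy as np
from scipy.optimize import least_squares
from rig import monitor, imaging, r
def proj(n,P):
    c=imaging.camera_info(n); q=np.atleast_2d(P)@c["R"].T+c["t"]; q=q@c["mtx"].T; return q[:,:2]/q[:,2:]
def B(p,L):
    c,s=np.cos(p[2]),np.sin(p[2]); L=np.atleast_2d(L)
    return np.c_[p[0]+c*L[:,0]-s*L[:,1],p[1]+s*L[:,0]+c*L[:,1],L[:,2]]
E
python3 - <<'E'
from h import *
FL,RL,FR,RR=[-65,120,50],[65,120,50],[-65,-120,50],[65,-120,50]
obs=[("side",[FL,RL,FR],np.array([[338,493],[28,345],[668,148]])/5+[229.6,184.6]),
("scene",[FL,FR,RR,RL],np.array([[738,172],[188,35],[55,245],[645,408]])/6+[229.6,174.6])]
f=lambda p,o=obs:np.concatenate([(proj(n,B(p,L))-uv).ravel() for n,L,uv in o])
for o in(obs,obs[:1],obs[1:]):
    s=least_squares(f,[500,0,0],kwargs=dict(o=o));print(s.x.round(3),s.fun.round(1))
    if o is obs: print(B(s.x,[[-20,y,66] for y in(67.5,22.5,-22.5,-67.5)]).round(1).tolist())
print(np.round(monitor.sense()["eef_pos"],1))
E
```

```text
[5.36911e+02 3.00150e+01 2.23000e-01] [-0.2 -0.6 -2.6 -0.2  0.9 -1.7  0.3 -1.4 -0.8 -1.3 -0.5 -1.2  1.5 -0.9]
[[502.5, 91.4, 66.0], [512.4, 47.5, 66.0], [522.4, 3.6, 66.0], [532.3, -40.2, 66.0]]
[5.35164e+02 3.01450e+01 2.25000e-01] [ 0.7  0.  -2.   0.3  1.5 -1.4]
[5.40031e+02 3.14880e+01 2.14000e-01] [ 0.4 -0.  -0.6 -0.7 -0.9 -0.6  1.   0.7]
[ 225.2 -582.6  230.6]
```

Request:
{"api": "drive_tool", "payload": {
  "plan": [
    {"x":9.1,"y":-9.5,"z":0,"hand":0},
    {"x":9.1,"y":-9.5,"z":0,"hand":0},
    {"x":9.1,"y":-9.5,"z":0,"hand":0},
    {"x":9.1,"y":-9.5,"z":0,"hand":0},
    {"x":9.1,"y":-9.5,"z":0,"hand":0},
    {"x":9.1,"y":-9.5,"z":0,"hand":0},
    {"x":9.1,"y":-9.5,"z":0,"hand":0},
    {"x":9.1,"y":-9.5,"z":0,"hand":0}
  ],
  "grip_force": 20
}}

```text
invalid input
```

Request:
{"api": "drive_tool", "payload": {
  "plan": [
    {"x":9.1,"y":-9.5,"z":0,"ax":0,"ay":0,"az":0,"hand":0},
    {"x":9.1,"y":-9.5,"z":0,"ax":0,"ay":0,"az":0,"hand":0},
    {"x":9.1,"y":-9.5,"z":0,"ax":0,"ay":0,"az":0,"hand":0},
    {"x":9.1,"y":-9.5,"z":0,"ax":0,"ay":0,"az":0,"hand":0},
    {"x":9.1,"y":-9.5,"z":0,"ax":0,"ay":0,"az":0,"hand":0},
    {"x":9.1,"y":-9.5,"z":0,"ax":0,"ay":0,"az":0,"hand":0},
    {"x":9.1,"y":-9.5,"z":0,"ax":0,"ay":0,"az":0,"hand":0},
    {"x":9.1,"y":-9.5,"z":0,"ax":0,"ay":0,"az":0,"hand":0}
  ],
  "grip_force": 20
}}

```text
clock: 0.9
eef_pos: [379.5, -211.9, 231.3]
tcp_rot: [3.141, -0.0, 0.368]
contact_force: [2.0, -1.0, 0.4]
opening: 0.0
grasp_force: 0.0
```

Request:
{"api": "drive_tool", "payload": {
  "plan": [
    {"x":3.6,"y":-3.7,"z":0,"ax":0,"ay":0,"az":1.4,"hand":0},
    {"x":3.6,"y":-3.7,"z":0,"ax":0,"ay":0,"az":1.4,"hand":0},
    {"x":3.6,"y":-3.7,"z":0,"ax":0,"ay":0,"az":1.4,"hand":0},
    {"x":3.6,"y":-3.7,"z":0,"ax":0,"ay":0,"az":1.4,"hand":0},
    {"x":3.6,"y":-3.7,"z":0,"ax":0,"ay":0,"az":1.4,"hand":0},
    {"x":3.6,"y":-3.7,"z":0,"ax":0,"ay":0,"az":1.4,"hand":0},
    {"x":3.6,"y":-3.7,"z":0,"ax":0,"ay":0,"az":1.4,"hand":0},
    {"x":3.6,"y":-3.7,"z":0,"ax":0,"ay":0,"az":1.4,"hand":0}
  ]
}}

```text
clock: 1.7
eef_pos: [479.9, 23.6, 230.9]
tcp_rot: [3.141, 0.001, 0.223]
contact_force: [-1.1, -0.1, 0.0]
opening: -0.0
grasp_force: 0.0
```

```bash
python3 - <<'E'
from h import *
import cv2
c=imaging.camera_info("wrist");print((-c["R"].T@c["t"]).round(1))
cv2.imwrite("pics/w1.png",cv2.resize(imaging.grab_frame("wrist")[:,:,::-1],(800,600),interpolation=2))
p=[536.9,30,.223]
L=[[x,y,50] for x in(-65,65) for y in(120,-120)]+[[-20,y,66] for y in(67.5,22.5,-22.5,-67.5)]
print((proj("wrist",B(p,L))*800/560).round().tolist())
s=monitor.sense();print(np.round(s["eef_pos"],1),np.round(s["tcp_rot"],3))
E
```

```text
[546.6  39.7 374.1]
[[223.0, 275.0], [603.0, 275.0], [203.0, 51.0], [626.0, 51.0], [298.0, 206.0], [375.0, 206.0], [453.0, 206.0], [530.0, 206.0]]
[479.8  23.  231. ] [3.141e+00 1.000e-03 2.220e-01]
```

View pics/w1.png

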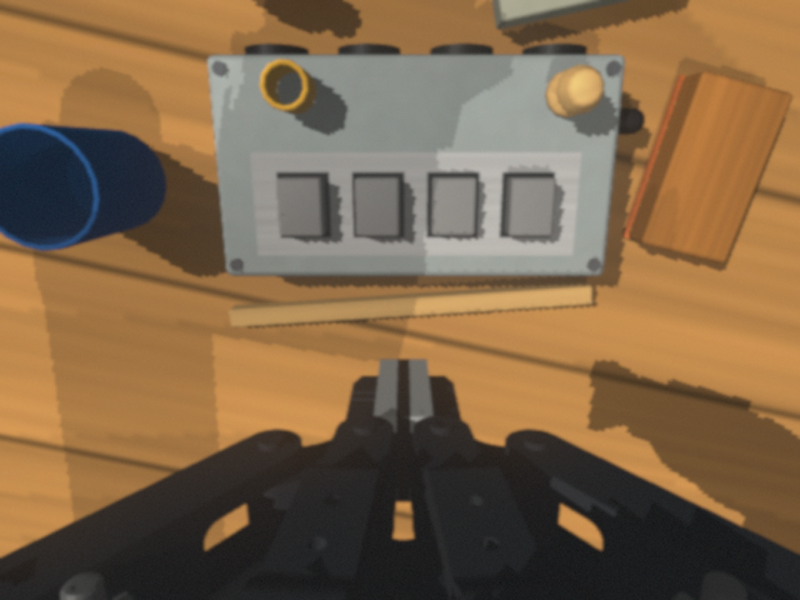

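The wrist view confirms the fit within about 2–4 mm. The keys are at (301,205), (377,205), (453,205) and (529,205). Next I'll move to just above the left key.

Request:
{"api": "drive_tool", "payload": {
  "plan": [
    {"x":0.7,"y":-1.2,"z":1,"ax":0,"ay":0,"az":0,"hand":0},
    {"x":0.7,"y":-1.2,"z":2,"ax":0,"ay":0,"az":0,"hand":0},
    {"x":0.7,"y":-1.2,"z":2.6,"ax":0,"ay":0,"az":0,"hand":0},
    {"x":0.7,"y":-1.2,"z":3.0,"ax":0,"ay":0,"az":0,"hand":0},
    {"x":0.7,"y":-1.2,"z":3.0,"ax":0,"ay":0,"az":0,"hand":0},
    {"x":0.7,"y":-1.2,"z":3.0,"ax":0,"ay":0,"az":0,"hand":0},
    {"x":0.7,"y":-1.2,"z":3.0,"ax":0,"ay":0,"az":0,"hand":0}
  ]
}}

```text
clock: 2.45
eef_pos: [502.6, 89.3, 83.1]
tcp_rot: [3.141, -0.003, 0.221]
contact_force: [0.7, -0.2, 0.0]
opening: -0.003
grasp_force: 0.0
```

```bash
python3 - <<'E'
from h import *
import cv2
cv2.imwrite("pics/w2.png",imaging.grab_frame("wrist")[:,:,::-1])
s=monitor.sense();print(np.round(s["eef_pos"],1),np.round(s["tcp_rot"],3),np.round(s["contact_force"],2))
E
```

```text
[502.7  89.5  83.2] [ 3.141e+00 -3.000e-03  2.210e-01] [0.19 0.16 0.02]
```

View pics/w2.png

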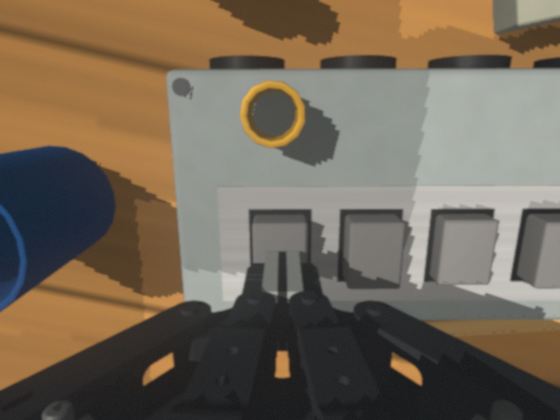

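The fingers are over the left key, at about (280,250) in the picture. I'll descend gently.

Request:
{"api": "drive_tool", "payload": {
  "plan": [
    {"x":0,"y":0,"z":0.2,"ax":0,"ay":0,"az":0,"hand":0},
    {"x":0,"y":0,"z":0.3,"ax":0,"ay":0,"az":0,"hand":0},
    {"x":0,"y":0,"z":0.36,"ax":0,"ay":0,"az":0,"hand":0},
    {"x":0,"y":0,"z":0.38,"ax":0,"ay":0,"az":0,"hand":0},
    {"x":0,"y":0,"z":0.38,"ax":0,"ay":0,"az":0,"hand":0},
    {"x":0,"y":0,"z":0.38,"ax":0,"ay":0,"az":0,"hand":0}
  ]
}}

```text
clock: 3.1
eef_pos: [501.5, 89.8, 62.4]
tcp_rot: [3.141, -0.0, 0.222]
contact_force: [0.4, -1.5, 2.9]
opening: 0.002
grasp_force: 1.4
```

The left key is free: 2.9 N at 3.6 mm down. On to the second key.

Request:
{"api": "drive_tool", "payload": {
  "plan": [
    {"x":0,"y":0,"z":-0.4,"ax":0,"ay":0,"az":0,"hand":0},
    {"x":0,"y":0,"z":-0.4,"ax":0,"ay":0,"az":0,"hand":0},
    {"x":0,"y":0.9,"z":-0.4,"ax":0,"ay":0,"az":0,"hand":0},
    {"x":0,"y":0.9,"z":-0.4,"ax":0,"ay":0,"az":0,"hand":0},
    {"x":0,"y":0.9,"z":-0.2,"ax":0,"ay":0,"az":0,"hand":0},
    {"x":0,"y":0.9,"z":-0.05,"ax":0,"ay":0,"az":0,"hand":0},
    {"x":0,"y":0.9,"z":0,"ax":0,"ay":0,"az":0,"hand":0},
    {"x":0,"y":0.9,"z":0,"ax":0,"ay":0,"az":0,"hand":0}
  ]
}}

```text
clock: 3.9
eef_pos: [510.6, 46.5, 61.5]
tcp_rot: [-3.141, 0.002, 0.223]
contact_force: [-0.6, -1.2, 3.3]
opening: 0.003
grasp_force: 1.5
```

The second key is also free (3.3 N at about 4.5 mm). The third is likely the latched one, so I'll use the same height.

Request:
{"api": "drive_tool", "payload": {
  "plan": [
    {"x":0,"y":0,"z":-0.4,"ax":0,"ay":0,"az":0,"hand":0},
    {"x":0,"y":0,"z":-0.4,"ax":0,"ay":0,"az":0,"hand":0},
    {"x":0,"y":0.9,"z":-0.4,"ax":0,"ay":0,"az":0,"hand":0},
    {"x":0,"y":0.9,"z":-0.4,"ax":0,"ay":0,"az":0,"hand":0},
    {"x":0,"y":0.9,"z":-0.2,"ax":0,"ay":0,"az":0,"hand":0},
    {"x":0,"y":0.9,"z":-0.05,"ax":0,"ay":0,"az":0,"hand":0},
    {"x":0,"y":0.9,"z":-0.02,"ax":0,"ay":0,"az":0,"hand":0},
    {"x":0,"y":0.9,"z":-0.02,"ax":0,"ay":0,"az":0,"hand":0}
  ]
}}

```text
clock: 4.7
eef_pos: [520.3, 2.8, 62.5]
tcp_rot: [-3.141, 0.002, 0.223]
contact_force: [0.2, 0.2, 0.4]
opening: -0.001
grasp_force: 0.0
```

There's no force at z 62.5, so the third key is the latched one. I'll ease down a little.

Request:
{"api": "drive_tool", "payload": {
  "plan": [
    {"x":0,"y":0,"z":0.02,"ax":0,"ay":0,"az":0,"hand":0},
    {"x":0,"y":0,"z":0.02,"ax":0,"ay":0,"az":0,"hand":0},
    {"x":0,"y":0,"z":0.02,"ax":0,"ay":0,"az":0,"hand":0}
  ]
}}

```text
clock: 5.0
eef_pos: [521.4, 2.3, 62.4]
tcp_rot: [3.141, -0.0, 0.222]
contact_force: [0.1, -0.9, -0.0]
opening: -0.002
grasp_force: 0.0
```

Request:
{"api": "drive_tool", "payload": {
  "plan": [
    {"x":0,"y":0,"z":0.02,"ax":0,"ay":0,"az":0,"hand":0},
    {"x":0,"y":0,"z":0.02,"ax":0,"ay":0,"az":0,"hand":0},
    {"x":0,"y":0,"z":0.02,"ax":0,"ay":0,"az":0,"hand":0}
  ]
}}

```text
clock: 5.3
eef_pos: [521.5, 2.2, 61.5]
tcp_rot: [-3.142, -0.001, 0.222]
contact_force: [0.6, 1.4, 3.7]
opening: 0.001
grasp_force: 1.6
```

The third key was touched at 61.5 mm (about 3 N), well short of release. Now the fourth key.

Request:
{"api": "drive_tool", "payload": {
  "plan": [
    {"x":0,"y":0,"z":-0.4,"ax":0,"ay":0,"az":0,"hand":0},
    {"x":0,"y":0,"z":-0.4,"ax":0,"ay":0,"az":0,"hand":0},
    {"x":0,"y":0.9,"z":-0.4,"ax":0,"ay":0,"az":0,"hand":0},
    {"x":0,"y":0.9,"z":-0.4,"ax":0,"ay":0,"az":0,"hand":0},
    {"x":0,"y":0.9,"z":-0.2,"ax":0,"ay":0,"az":0,"hand":0},
    {"x":0,"y":0.9,"z":-0.05,"ax":0,"ay":0,"az":0,"hand":0},
    {"x":0,"y":0.9,"z":-0.02,"ax":0,"ay":0,"az":0,"hand":0},
    {"x":0,"y":0.9,"z":-0.02,"ax":0,"ay":0,"az":0,"hand":0}
  ]
}}

```text
clock: 6.1
eef_pos: [530.3, -41.3, 61.6]
tcp_rot: [-3.141, 0.002, 0.223]
contact_force: [-1.4, -0.7, 3.3]
opening: -0.0
grasp_force: 1.5
```

The fourth key is free and touched. I'll go back to the third key and start above it.

Request:
{"api": "drive_tool", "payload": {
  "plan": [
    {"x":0,"y":0,"z":-0.4,"ax":0,"ay":0,"az":0,"hand":0},
    {"x":0,"y":0,"z":-0.4,"ax":0,"ay":0,"az":0,"hand":0},
    {"x":0,"y":-0.9,"z":-0.4,"ax":0,"ay":0,"az":0,"hand":0},
    {"x":0,"y":-0.9,"z":-0.4,"ax":0,"ay":0,"az":0,"hand":0},
    {"x":0,"y":-0.9,"z":-0.2,"ax":0,"ay":0,"az":0,"hand":0},
    {"x":0,"y":-0.9,"z":-0.05,"ax":0,"ay":0,"az":0,"hand":0},
    {"x":0,"y":-0.9,"z":0.06,"ax":0,"ay":0,"az":0,"hand":0},
    {"x":0,"y":-0.9,"z":0.1,"ax":0,"ay":0,"az":0,"hand":0}
  ]
}}

```text
clock: 6.9
eef_pos: [521.0, 1.8, 56.4]
tcp_rot: [-3.141, 0.001, 0.221]
contact_force: [-1.0, 1.8, 6.0]
opening: -0.002
grasp_force: 3.2
```

Request:
{"api": "drive_tool", "payload": {
  "plan": [
    {"x":0,"y":0,"z":0.02,"ax":0,"ay":0,"az":0,"hand":0},
    {"x":0,"y":0,"z":0.02,"ax":0,"ay":0,"az":0,"hand":0},
    {"x":0,"y":0,"z":0.02,"ax":0,"ay":0,"az":0,"hand":0}
  ]
}}

```text
clock: 7.2
eef_pos: [521.0, 1.8, 56.1]
tcp_rot: [-3.141, 0.001, 0.221]
contact_force: [-2.6, 2.4, 5.7]
opening: -0.004
grasp_force: 2.9
```

It's pressed to the bottom. Now I'll retreat and check.

Request:
{"api": "drive_tool", "payload": {
  "plan": [
    {"x":0,"y":0,"z":-0.5,"ax":0,"ay":0,"az":0,"hand":0},
    {"x":0,"y":0,"z":-1.5,"ax":0,"ay":0,"az":0,"hand":0},
    {"x":0,"y":0,"z":-2.5,"ax":0,"ay":0,"az":0,"hand":0},
    {"x":-0.8,"y":0,"z":-3.4,"ax":0,"ay":0,"az":0,"hand":0},
    {"x":-0.8,"y":0,"z":-3.4,"ax":0,"ay":0,"az":0,"hand":0},
    {"x":-0.8,"y":0,"z":-3.4,"ax":0,"ay":0,"az":0,"hand":0},
    {"x":-0.8,"y":0,"z":-3.4,"ax":0,"ay":0,"az":0,"hand":0}
  ]
}}

```text
clock: 7.9
eef_pos: [482.2, -7.0, 225.1]
tcp_rot: [-3.141, 0.001, 0.221]
contact_force: [-0.2, 0.9, 0.2]
opening: -0.0
grasp_force: 0.0
```

```bash
python3 - <<'E'
from h import *
import cv2
cv2.imwrite("pics/w3.png",cv2.resize(imaging.grab_frame("wrist")[:,:,::-1],(800,600),interpolation=2))
s=monitor.sense();print(np.round(s["eef_pos"],1),np.round(s["contact_force"],2))
E
```

```text
[482.1  -6.8 224.7] [-0.12 -0.32  0.72]
```

View pics/w3.png

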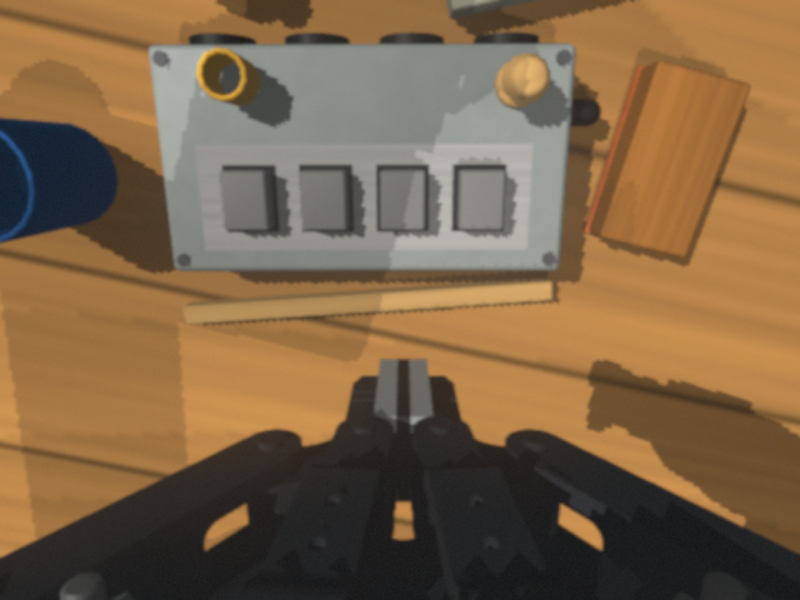

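The third key at (403,198) now casts the same shadow as its neighbours at (325,198) and (480,198), so it has sprung up. Everything standing around the box is where it was. Handing in.

```bash
python3 -c "
from rig import r
print(r.sign_off())"
```

```text
the job is handed in; nothing more can be done
None
```

I tapped all four keys left to right, then pressed the latched third key to the bottom; the last picture shows it up with nothing shifted, and the job is handed in, though no verdict came back.

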